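# Draw one glass plate from the magazine and seat it in the coating carrier

## Task

Load the coating carrier: with closed fingertips press lightly on the top glass plate in the magazine and draw it toward you through the gate onto the tongue, that plate only. Press just firmly enough that it follows your fingertips, for a heavy press on the stack cracks the glass. Then take it by its long sides and lay it flat and fully home between the lugs of the blue coating carrier; leave the other plates in the magazine and the things round about where they are.

Things in the scene. Friction and masses are not known exactly. Their poses are not given: they have to be found in the camera images.
- top_slide_c (a point): centre (half-way up) of the top plate of the stack: greenish clear glass, 80 mm (its x) by 62 mm (its y) by 5 mm thick, about 60 g, a white frosted strip across its -x end. At the start it lies in the magazine, held up against the lips by springs, so its upper face is 2.5 mm above this point.
- second_slide_c (a point): centre of the next plate, of the same kind, lying right under the top one; a third lies below it. It stays down behind the gate sill when the top plate is taken (the black thumbwheel for lifting the stack is not needed here).
- magazine: aluminium plate magazine on a grey base plate, fixed on levelling feet 2 to 8 mm over the worktop, on the left or the right. Origin: under the centre of its shaft (83 x 65 mm inside), at the base plate's underside; x points away from the gate, so plates come out to its -x. Base plate x = -127 to +58 mm, 94 mm wide, 8 mm thick. Walls and lips reach 55 mm over the origin; rear wall at x = +41.5 mm.
- mouth (a point): centre of the magazine's open top, 52 mm over its origin, level with the underside of the two lips that are turned in over the long edges of the top plate; 56 mm are open between the lips for fingertips. The stack stands on stiff springs that hold it up against the lips with about 2.5 to 5 N; pressed harder it sinks, only about 1 mm for each 5 to 6 N.
- gate_sill (a point): middle of the gate's sill, the top of the 3 mm front wall, 45.5 mm over the magazine's origin. The top plate, up at the lips, clears it by 1.5 mm; the second plate is stopped by it. Press within the shaft: 4 to 8 N makes the plate follow (how much differs from time to time), less slips on the glass, and over 10 N on the stack cracks it. On the tongue the plate lies 1.5 mm lower.
- tongue_end (a point): middle of the free end of the tongue, a level strip 38 mm wide and 3 mm thick that runs 72 mm from the gate toward the arm at sill height. A plate drawn onto it overhangs it by 12 mm on each long side, with 37 mm free below for fingertips.
- carrier: coating carrier fixed to the worktop: blue base plate 128 x 96 x 8 mm, origin at the centre of its underside, x along the plate it takes. Two rails across it (x = +-31 mm, 16 x 56 mm) carry the plate's underside at z = 20 mm.
- carrier_seat (a point): where the centre of a seated plate belongs, 22.5 mm over the worktop; axes as the carrier's. Steel lugs up to 24 mm over the worktop surround the plate with 2 mm play on every side: one at each end, and two on each long side (x = +-32 to +-40 mm), so the middle 64 mm of the long sides are free for fingertips down to 8 mm over the worktop. Either way round is right.
- vial: bystander: glass vial with black cap, 28 mm across, 56 mm high, standing between magazine and carrier; origin under its centre.
- tweezers: bystander: tweezers, 126 x 15 x 7 mm, lying between magazine and carrier; origin under the centre.
- beaker: bystander: small glass beaker, 43 mm across, 56 mm high, standing at the back left; origin under its centre.
There are look-alikes about, which are no part of the job. Leave any brown or pink look-alike of the part that bears top_slide_c alone.

How it is judged (in metres and radians):
On the way:
1. the top plate is drawn out through the gate, at least 30 mm toward the arm, lying level (x of top_slide_c in the frame of magazine below -0.03 m and z of top_slide_c in the frame of magazine below 0.056 m and angle between top_slide_c's own z axis and vertical below 0.12 rad), for 0.1 s.
At the end, for the whole second after the job is handed in: the plate lies flat (within 0.03 rad) on the rails of the carrier between its lugs, its centre within 4 mm of the seat and within 1.5 mm of its height, along the carrier within 0.08 rad, and the second plate is still in the magazine (within 10 mm of its centre) (horizontal distance between top_slide_c and carrier_seat below 0.004 m and z of top_slide_c in the frame of carrier_seat between -0.0025 and 0.0015 m and angle between the x axis of top_slide_c and the x axis of carrier_seat, either way round below 0.08 rad and angle between top_slide_c's own z axis and vertical below 0.03 rad and horizontal distance between second_slide_c and magazine below 0.01 m); the robot touches nothing.
It fails at once if the top plate is pressed on the stack with more than 10 N (cracked glass) (contact force between top_slide and second_slide above 10 N).
It fails at once if the second plate is dragged out as well (x of second_slide_c in the frame of magazine below -0.012 m).
It fails at once if a bystander is shifted by more than 20 mm (distance of any of vial, tweezers, beaker from where it was at the start of the episode above 0.02 m).
It also fails if it takes over 67 s, if anything falls off the work surface, if the arm or the gripper's body presses on something with over 40 N, if the wrist force passes 120 N, or if a joint passes its speed limit or range.

## Robot

A 6-joint arm with a two-finger parallel gripper is mounted at the origin on a cart in front of the work surface, level with it; the furniture and walls round the work are solid. World frame = base frame: x ahead of the robot, y to its left, z up, the work surface at z = 0. Lengths are in mm, angles in degrees, forces in N, time in s.
With the tool pointing down it reaches from about 300 to 850 mm from the base axis. Payload 4.2 kg.
Tool frame: the origin (TCP) lies at the very end of the fingers, on their centre line; the grasp point (between the pads) lies 19 mm behind it (env.grasp_offset is the distance from the TCP to the grasp point, in mm); z points along the fingers, y is the line along which they close (so a half turn about z gives the same grasp; the last joint's range is limited). The gripper opens to 91 mm and grips with 3 to 60 N. Pads are 32 mm wide; open, the fingers measure 118 mm over their backs; the gripper's body (76 mm by 178 mm) begins 60 mm behind the grasp point.
Start: joints at [67.208, 18.312, 89.639, -0, 72.044, -1.146], TCP at [212.107, 534.466, 213.976] pointing down, gripper open.
Joint ranges: [-177.97, 177.97], [-48.28, 115.42], [12.27, 149.76], [-77.06, 257.06], [2.81, 150.46], [-146.56, 146.56]. Speed limits (degrees/s): [147.25, 147.25, 180, 180, 180, 180].

## Interface

Orientations are given as [roll, pitch, yaw] about the fixed x, y, z axes, in that order (R = Rz(yaw) Ry(pitch) Rx(roll)).
In Python, from workcell import env, eyes gives the robot as it stands.
- The arm moves only by the tool send_rows, never from a script. Its arguments are lists of equal length, an entry for each row: "grip": the opening, from -1 (shut) to 1 (fully open), so that 0 is half open; "xyz": the shift along the world's x, y, z in m, a list of three; "yaw": the turn about the world's z in degrees. A call has 1 to 8 rows; each row is the pose to reach, as a shift and turn from the pose commanded when the call began; what a row does not reach only later rows make up. A row lasts 1/12 s, in which the tool goes at most 41.7 mm and 7.16 degrees, less where a joint would pass 70% of its speed; a pose out of reach is approached as far as the arm can. A call with a gripper value outside its range is refused whole. The fingers move at their own pace and stop on an object; "grip_force" is the grip in N (left out, the last holds). Time passes only in rows, so rows that repeat a pose let the fingers close. It gives the time, the measured TCP pose, the force, the opening and the grip force at its end, in the units of the state.
- env.state(): the state, without advancing time (a new reading comes with each control period).
- eyes.grab_frame(name): name is "side" or "top" or "wrist"; returns a dict with "frame" (480x640x3 uint8, red, green, blue), "fx", "fy", "cx", "cy" (pixels), "pose" (4x4, takes a point from camera to world coordinates). Camera axes: x right, y down, z forward; pixel columns grow to the right and rows downward; lengths in mm; the calibration is good to about 2 mm. A picture is of the moment at which its call begins. There is no depth.
- env.job_done(): hands the job in; it is judged then, once.
The state is a dict: "time_s": time; "qpos": joint angles; "qvel": joint speeds; "effort": joint torques, N m; "ee_pos": TCP position; "ee_rot": TCP orientation; "force": force on the tool from outside, world axes, zero at the start; "torque": the same for the moment, N m; "gripper_width": finger opening in mm; "gripper_force": force on a finger pad.
Only numpy, scipy, OpenCV 4.12 (cv2) and the standard library are available. Lean on these libraries where they do the work, as an engineer would, in place of code of your own. Each camera call takes 0.05 s, during which the arm holds its last target. There are 200 camera calls.

## Working session

There is one attempt and no reset: what is moved stays moved. The work goes in short steps, Python scripts to look and compute and a tool call to move; the robot and the scene stay as the last step left them, time stands still between calls to the robot, and variables do not carry over. Pictures are saved under pics/ and viewed, at most 12 in all, crops included, and the job is handed in when it is done.

Besides the shell and the picture viewer there is one more tool, called after "Call:" in YAML: its name, and indented under it one key for each argument. send_rows: Moves the arm, as the interface text tells. Its arguments: {"type":"object","properties":{"grip":{"type":"array"},"xyz":{"type":"array"},"yaw":{"type":"array"},"grip_force":{"type":"number"}},"required":["grip","xyz","yaw"]}

```bash
mkdir -p pics; ls; python3 - <<'E'
from workcell import env, eyes
import cv2
for n in("top","side"):
    f=eyes.grab_frame(n); cv2.imwrite(f"pics/{n}0.png",f["frame"][:,:,::-1]); print(n,f["fx"],f["cx"],f["cy"],f["pose"].round(3).tolist())
s=env.state(); print(s)
E
```

```text
pics
top 461.01243389059084 317.8997805506143 238.89812900447689 [[-0.011, -0.999, 0.039, 551.593], [-1.0, 0.012, 0.019, -172.334], [-0.02, -0.039, -0.999, 1132.085], [0.0, 0.0, 0.0, 1.0]]
side 508.4662512067306 321.15151210264503 232.3114789809416 [[0.657, -0.326, 0.679, -298.378], [-0.753, -0.277, 0.596, -985.062], [-0.007, -0.904, -0.428, 636.625], [0.0, 0.0, 0.0, 1.0]]
{'time_s': 0.1, 'qpos': array([ 6.72073842e+01,  1.83483012e+01,  8.96987961e+01,  1.42624547e-04,
        7.20422762e+01, -1.14684752e+00]), 'qvel': array([ 0.06230629, -0.04283174, -0.13634768, -0.03106896,  0.03150038,
       -0.09168418]), 'effort': array([-6.93048823e-04, -4.13336742e+01, -2.32510346e+01,  7.27772014e-02,
        4.21850430e-02, -6.27203940e-05]), 'ee_pos': array([211.93669759, 534.04680555, 213.20530009]), 'ee_rot': array([-1.79910647e+02, -1.92438349e-03,  1.58354186e+02]), 'force': array([-0.40133348, -0.75157138,  0.24837161]), 'torque': array([-0.00954754, -0.00066032, -0.02475909]), 'gripper_force': 0.0, 'gripper_width': 91.17110895123453}
```

View pics/top0.png

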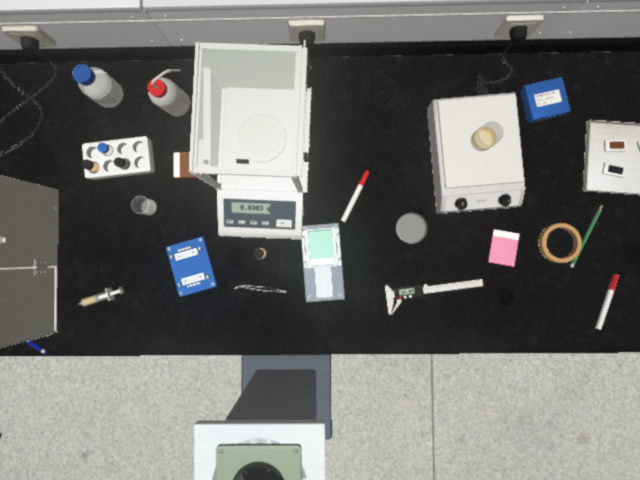

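View pics/side0.png

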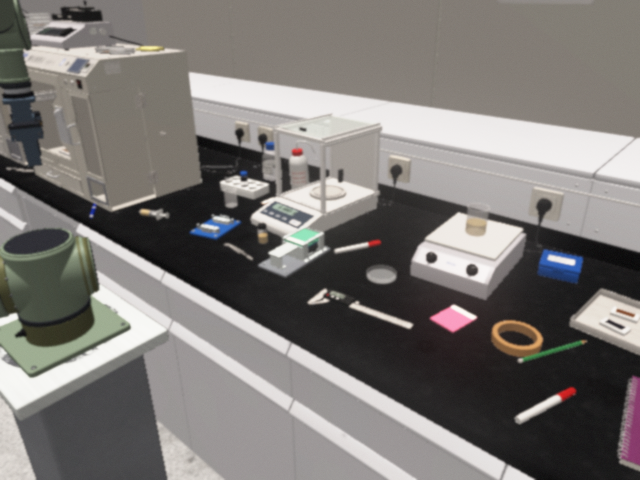

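The top view shows the magazine at about (323,262), its green plate at (322,245) and its tongue at (323,283) pointing at the arm. The blue carrier is at (191,266), the vial at (261,254) and the tweezers at (261,289). The side view confirms this layout.

```bash
cat > h.py <<'E'
import numpy as np, cv2
from workcell import env, eyes
def cast(f,uv,z):
    uv=np.atleast_2d(uv).astype(float); P=f["pose"]
    d=np.c_[(uv[:,0]-f["cx"])/f["fx"],(uv[:,1]-f["cy"])/f["fy"],np.ones(len(uv))]@P[:3,:3].T
    return P[:3,3]+d*((z-P[2,3])/d[:,2])[:,None]
def proj(f,p):
    P=f["pose"]; c=(np.atleast_2d(p)-P[:3,3])@P[:3,:3]
    return np.c_[c[:,0]/c[:,2]*f["fx"]+f["cx"],c[:,1]/c[:,2]*f["fy"]+f["cy"]]
def blob(f,lo,hi,z,n=1):
    m=cv2.inRange(cv2.cvtColor(f["frame"],cv2.COLOR_RGB2HSV),lo,hi)
    cs=sorted(cv2.findContours(m,0,1)[0],key=cv2.contourArea)[::-1][:n]
    for c in cs:
        r=cv2.minAreaRect(c); b=cast(f,cv2.boxPoints(r),z)[:,:2]
        e=[b[1]-b[0],b[2]-b[1]]; l=max(e,key=np.linalg.norm)
        print("px",np.round(r[0]),"ctr",b.mean(0).round(1),"sides",[round(float(np.linalg.norm(x)),1) for x in e],"long ang",round(float(np.degrees(np.arctan2(l[1],l[0])))%180,2))
E
python3 - <<'E'
from h import *
f=eyes.grab_frame("top")
print("green");blob(f,(60,30,60),(95,255,255),57,2)
print("blue");blob(f,(100,120,60),(125,255,255),8,4)
print("base px",cast(f,[(303,225),(340,223),(344,300),(305,301)],12).round(0).tolist())
print("vial",cast(f,(261,254),50).round(),"tw",cast(f,(261,289),5).round())
im=np.hstack([cv2.resize(f["frame"][215:310,a:a+95],None,fx=4,fy=4,interpolation=2) for a in(148,275)])
cv2.imwrite("pics/crop.png",im[:,:,::-1])
E
```

```text
green
px [320. 244.] ctr [ 582.5 -156.9] sides [54.8, 65.0] long ang 3.7
px [590. 229.] ctr [ 608.8 -779.1] sides [97.8, 9.1] long ang 152.06
blue
px [191. 266.] ctr [532.5 161.6] sides [99.4, 130.3] long ang 15.89
px [545. 100.] ctr [ 930.4 -709. ] sides [108.2, 94.5] long ang 103.25
px [83. 74.] ctr [1016.7  432.6] sides [50.6, 48.2] long ang 88.89
px [ 33. 345.] ctr [344.7 549.3] sides [12.8, 42.1] long ang 56.78
base px [[630.0, -115.0, 12.0], [634.0, -205.0, 12.0], [447.0, -212.0, 12.0], [446.0, -118.0, 12.0]]
vial [[560. -17.  50.]] tw [[475. -10.   5.]]
```

View pics/crop.png

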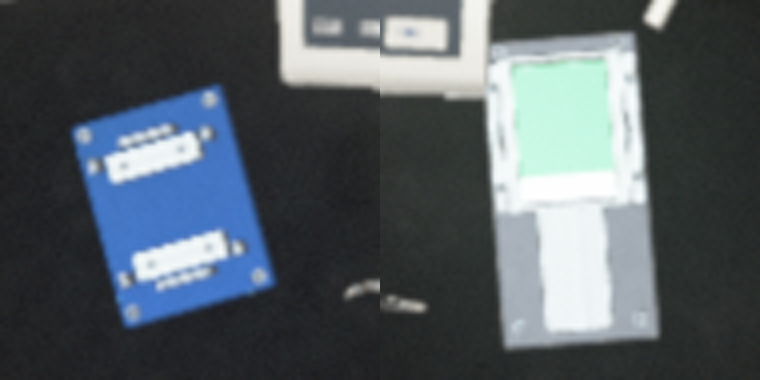

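The crop shows the carrier turned about 16° and the magazine about 3°. The frosted strip is at the arm-side end of the plate. I'm moving over the magazine for a near look.

Call:
send_rows:
  grip: [-1, -1, -1, -1, -1, -1, -1, -1]
  xyz:
    - [0.14, -0.3, 0.06]
    - [0.14, -0.3, 0.06]
    - [0.14, -0.3, 0.06]
    - [0.14, -0.3, 0.06]
    - [0.14, -0.3, 0.06]
    - [0.14, -0.3, 0.06]
    - [0.14, -0.3, 0.06]
    - [0.14, -0.3, 0.06]
  yaw: [25, 25, 25, 25, 25, 25, 25, 25]

```text
time_s: 0.82
ee_pos: [349.9, 237.5, 273.2]
ee_rot: [180.0, 0.0, -176.6]
force: [1.6, -1.0, 0.1]
gripper_width: 40.6
gripper_force: 0.0
```

Call:
send_rows:
  grip: [-1, -1, -1, -1, -1, -1, -1, -1]
  xyz:
    - [0.13, -0.3, 0.0]
    - [0.13, -0.3, 0.0]
    - [0.13, -0.3, 0.0]
    - [0.13, -0.3, 0.0]
    - [0.13, -0.3, 0.0]
    - [0.13, -0.3, 0.0]
    - [0.13, -0.3, 0.0]
    - [0.13, -0.3, 0.0]
  yaw: [0, 0, 0, 0, 0, 0, 0, 0]

```text
time_s: 1.48
ee_pos: [480.2, -63.3, 272.8]
ee_rot: [-180.0, 0.0, -176.7]
force: [0.9, -0.0, 1.3]
gripper_width: 0.4
gripper_force: 0.0
```

Call:
send_rows:
  grip: [-1, -1, -1, -1, -1, -1]
  xyz:
    - [0.04, -0.09, 0.0]
    - [0.04, -0.09, 0.0]
    - [0.04, -0.09, 0.0]
    - [0.04, -0.09, 0.0]
    - [0.04, -0.09, 0.0]
    - [0.04, -0.09, 0.0]
  yaw: [0, 0, 0, 0, 0, 0]

```text
time_s: 1.98
ee_pos: [519.1, -149.3, 272.8]
ee_rot: [179.9, -0.1, -176.6]
force: [-0.3, -0.4, -0.2]
gripper_width: 0.4
gripper_force: 0.0
```

```bash
python3 - <<'E'
from h import *
f=eyes.grab_frame("wrist"); cv2.imwrite("pics/w1.png",f["frame"][:,:,::-1]); print(f["fx"],f["pose"].round(3).tolist())
s=env.state(); print(s["time_s"],s["ee_pos"],s["ee_rot"],s["force"],s["gripper_width"])
print("green");blob(f,(60,30,60),(95,255,255),57,2)
E
```

```text
425.317650356442 [[-0.059, 0.953, 0.297, 434.827], [0.998, 0.056, 0.02, -155.931], [0.002, 0.298, -0.955, 443.976], [0.0, 0.0, 0.0, 1.0]]
2.0333 [ 519.14497705 -149.04728486  273.06764422] [ 1.79949126e+02 -2.42035791e-02 -1.76566439e+02] [-0.54727383  0.6509489  -0.0474289 ] 0.266355835257644
green
px [311. 265.] ctr [ 583. -156.] sides [56.4, 65.6] long ang 5.12
px [310. 216.] ctr [ 533.7 -159.3] sides [56.2, 2.9] long ang 93.37
```

View pics/w1.png

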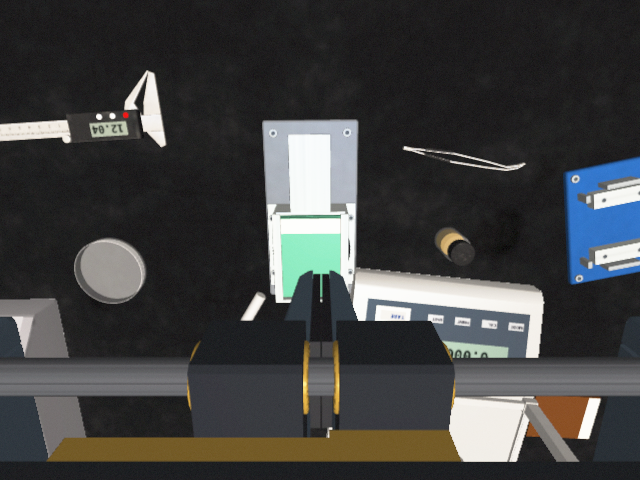

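The wrist view shows the magazine square on. The base's near corners are at (264,121) and (357,121), the tongue end is around (310,134), and the plate spans rows 214–300. The vial (456,246) and tweezers (465,158) stay well clear.

```bash
python3 - <<'E'
from h import *
f=eyes.grab_frame("wrist"); hsv=cv2.cvtColor(f["frame"],cv2.COLOR_RGB2HSV)
c=cast(f,[(263.5,121),(357,121)],13); m=c.mean(0); print("base",c.round(1).tolist(),m)
d=c[1]-c[0]; print("yaw",np.degrees(np.arctan2(-d[0],d[1])))
for th in (2.5,3.4):
    t=np.radians(th); print("origin est",th,(m[:2]+127*np.array([np.cos(t),np.sin(t)])).round(1))
g=cv2.cvtColor(f["frame"],cv2.COLOR_RGB2GRAY).astype(int)
for v in(150,190): print(v,[(u,int(x)) for u,x in zip(range(280,340),g[v,280:340]) if abs(g[v,u+1]-g[v,u-1])>25])
print("col310",[(v,int(g[v,310])) for v in range(110,235) if abs(g[v+1,310]-g[v-1,310])>12])
print("row238 sat",[(u,int(hsv[238,u,1]),int(g[238,u])) for u in list(range(258,292))+list(range(338,362))])
print("tongue end",cast(f,[(290,134.5),(330,134.5)],50.5).round(1).tolist())
E
```

```text
base [[451.9, -210.0, 13.0], [446.4, -118.7, 13.0]] [ 449.11972327 -164.34655587   13.        ]
yaw 3.4390382919736497
origin est 2.5 [ 576.  -158.8]
origin est 3.4 [ 575.9 -156.8]
150 [(288, 205), (289, 245), (329, 247), (330, 182)]
190 [(289, 184), (290, 247), (329, 249), (330, 188)]
col310 [(118, 29), (119, 92), (120, 148), (121, 168), (122, 182), (133, 174), (134, 213), (135, 250), (213, 249), (214, 228), (215, 101), (216, 139), (217, 127), (218, 202), (219, 252), (233, 244), (234, 209)]
row238 sat [(258, 9, 29), (259, 17, 29), (260, 17, 28), (261, 15, 31), (262, 26, 26), (263, 9, 28), (264, 26, 29), (265, 49, 22), (266, 41, 28), (267, 6, 83), (268, 6, 126), (269, 3, 242), (270, 2, 249), (271, 3, 250), (272, 6, 228), (273, 3, 249), (274, 2, 250), (275, 2, 250), (276, 2, 249), (277, 2, 248), (278, 2, 248), (279, 2, 250), (280, 18, 218), (281, 89, 203), (282, 99, 206), (283, 101, 205), (284, 99, 205), (285, 99, 205), (286, 101, 205), (287, 98, 206), (288, 97, 206), (289, 98, 206), (290, 95, 208), (291, 96, 207), (338, 94, 209), (339, 95, 209), (340, 18, 225), (341, 2, 249), (342, 2, 251), (343, 2, 251), (344, 3, 250), (345, 2, 249), (346, 3, 249), (347, 1, 251), (348, 8, 190), (349, 3, 243), (350, 1, 251), (351, 1, 251), (352, 2, 250), (353, 1, 251), (354, 4, 205), (355, 3, 151), (356, 3, 76), (357, 0, 31), (358, 15, 34), (359, 16, 31), (360, 22, 34), (361, 8, 32)]
tongue end [[460.7, -181.2, 50.5], [458.5, -145.2, 50.5]]
```

Magazine yaw is 3.4°, which matches the tool's present yaw, and its origin is near (576,-157). I'm moving to press point mag x≈+18, then lowering.

Call:
send_rows:
  grip: [-1, -1, -1, -1, -1, -1, -1, -1]
  xyz:
    - [0.04, -0.004, -0.01]
    - [0.075, -0.007, -0.03]
    - [0.075, -0.007, -0.07]
    - [0.075, -0.007, -0.11]
    - [0.075, -0.007, -0.15]
    - [0.075, -0.007, -0.19]
    - [0.075, -0.007, -0.2]
    - [0.075, -0.007, -0.2]
  yaw: [0, 0, 0, 0, 0, 0, 0, 0]

```text
time_s: 2.75
ee_pos: [592.5, -155.8, 70.3]
ee_rot: [179.9, -0.4, -176.6]
force: [0.0, -0.8, 0.7]
gripper_width: 0.5
gripper_force: 0.0
```

```bash
python3 - <<'E'
from h import *
f=eyes.grab_frame("wrist"); cv2.imwrite("pics/w2.png",f["frame"][:,:,::-1])
s=env.state(); print(s["time_s"],s["ee_pos"],s["ee_rot"],s["force"])
E
```

```text
2.8 [ 594.67113184 -156.61111597   73.18438521] [ 1.79969743e+02 -6.13794547e-02 -1.76574076e+02] [ 0.24115994 -0.524783    0.11790118]
```

View pics/w2.png

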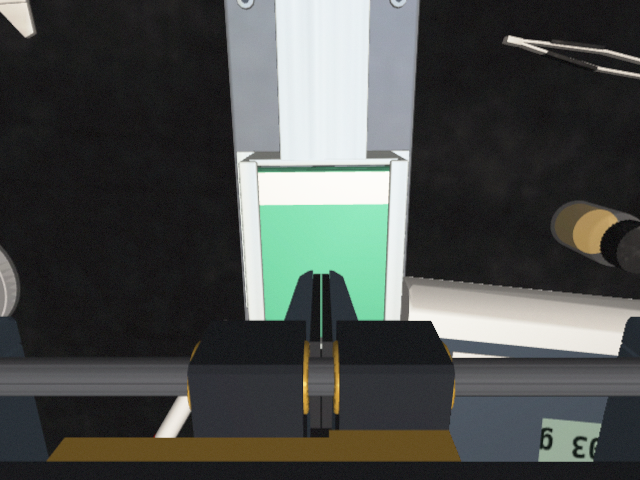

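The closed tips at (321,275) are centred between the lips over the plate, and the strip is at row 185 with the tongue beyond it. I'm lowering gently.

Call:
send_rows:
  grip: [-1, -1, -1, -1, -1, -1, -1, -1]
  xyz:
    - [0, 0, -0.002]
    - [0, 0, -0.004]
    - [0, 0, -0.006]
    - [0, 0, -0.008]
    - [0, 0, -0.009]
    - [0, 0, -0.01]
    - [0, 0, -0.01]
    - [0, 0, -0.01]
  yaw: [0, 0, 0, 0, 0, 0, 0, 0]

```text
time_s: 3.47
ee_pos: [594.7, -157.6, 63.0]
ee_rot: [180.0, -0.0, -176.7]
force: [0.0, -0.8, 0.4]
gripper_width: 0.7
gripper_force: 0.0
```

Call:
send_rows:
  grip: [-1, -1, -1, -1]
  xyz:
    - [0, 0, -0.0005]
    - [0, 0, -0.001]
    - [0, 0, -0.0015]
    - [0, 0, -0.0015]
  yaw: [0, 0, 0, 0]

```text
time_s: 3.8
ee_pos: [594.7, -157.5, 61.3]
ee_rot: [180.0, -0.0, -176.6]
force: [0.3, 0.1, -0.4]
gripper_width: 0.3
gripper_force: 0.0
```

Call:
send_rows:
  grip: [-1, -1, -1, -1]
  xyz:
    - [0, 0, -0.0005]
    - [0, 0, -0.001]
    - [0, 0, -0.001]
    - [0, 0, -0.001]
  yaw: [0, 0, 0, 0]

```text
time_s: 4.13
ee_pos: [594.8, -157.5, 60.4]
ee_rot: [180.0, -0.0, -176.6]
force: [-0.5, -0.1, 0.6]
gripper_width: 0.4
gripper_force: 0.0
```

Call:
send_rows:
  grip: [-1, -1, -1, -1]
  xyz:
    - [0, 0, -0.0004]
    - [0, 0, -0.0008]
    - [0, 0, -0.0008]
    - [0, 0, -0.0008]
  yaw: [0, 0, 0, 0]

```text
time_s: 4.47
ee_pos: [594.9, -157.6, 60.0]
ee_rot: [-180.0, 0.0, -176.6]
force: [0.2, 0.4, 2.2]
gripper_width: 0.4
gripper_force: 1.4
```

Call:
send_rows:
  grip: [-1, -1, -1, -1]
  xyz:
    - [0, 0, -0.0003]
    - [0, 0, -0.0006]
    - [0, 0, -0.0006]
    - [0, 0, -0.0006]
  yaw: [0, 0, 0, 0]

```text
time_s: 4.8
ee_pos: [594.9, -157.6, 59.7]
ee_rot: [-180.0, 0.0, -176.6]
force: [-1.5, 0.6, 4.6]
gripper_width: 0.5
gripper_force: 2.7
```

Call:
send_rows:
  grip: [-1, -1, -1, -1, -1, -1, -1, -1]
  xyz:
    - [0, 0, -0.0003]
    - [0, 0, -0.0003]
    - [-0.002, -0.0001, -0.0003]
    - [-0.004, -0.0002, -0.0003]
    - [-0.006, -0.0004, -0.0003]
    - [-0.008, -0.0005, -0.0003]
    - [-0.01, -0.0006, -0.0003]
    - [-0.01, -0.0006, -0.0003]
  yaw: [0, 0, 0, 0, 0, 0, 0, 0]

```text
time_s: 5.47
ee_pos: [585.9, -158.6, 59.7]
ee_rot: [-179.9, 0.2, -176.7]
force: [2.2, -0.1, 5.5]
gripper_width: 0.5
gripper_force: 2.9
```

```bash
cat > edge.py <<'E'
from h import *
f=eyes.grab_frame("wrist"); hsv=cv2.cvtColor(f["frame"],cv2.COLOR_RGB2HSV)
m=cv2.inRange(hsv,(60,60,100),(95,255,255)); m[330:]=0; n,l,st,c=cv2.connectedComponentsWithStats(m)
i=1+np.argmax(st[1:,4]); x,y,w,h,a=st[i]; ys=[np.where(l[:,u]==i)[0] for u in (x+10,x+w-10)]
e=cast(f,[(u,v.min()-.5) for u,v in zip((x+10,x+w-10),ys)],58)
# strip boundary is ~21 mm from the plate's end
O=np.array([576,-157]);t=np.radians(3.43);R=np.array([[np.cos(t),np.sin(t)],[-np.sin(t),np.cos(t)]])
print("strip/green edge in magazine frame",((e[:,:2]-O)@R.T).round(1).tolist())
s=env.state(); print(s["time_s"],s["ee_pos"].round(2),s["force"].round(2)); print("tcp mag",(R@(s["ee_pos"][:2]-O)).round(1))
E
python3 edge.py
```

```text
strip/green edge in magazine frame [[-35.9, -24.0], [-35.5, 25.0]]
5.5167 [ 585.93 -158.54   59.66] [ 1.63 -0.16  6.81]
tcp mag [ 9.8 -2.1]
```

```bash
python3 - <<'E'
from h import *
P=np.array([[-0.059,0.953,0.297,434.827],[0.998,0.056,0.02,-155.931],[0.002,0.298,-0.955,443.976],[0,0,0,1]])
f=eyes.grab_frame("wrist"); f["pose"]=P
print(cast(f,[(310,233.5),(310,217)],58)-[576,-157,0])
E
python3 edge.py
```

```text
[[-26.10138036  -1.30439647  58.        ]
 [-42.17512525  -2.14010359  58.        ]]
strip/green edge in magazine frame [[-35.9, -24.0], [-35.5, 25.0]]
5.6167 [ 585.9  -158.53   59.61] [ 2.03 -0.42  5.86]
tcp mag [ 9.8 -2.1]
```

The plate follows: the strip edge moved from -26 to -35.7 with about 6 N. I'm drawing further.

Call:
send_rows:
  grip: [-1, -1, -1, -1, -1, -1, -1, -1]
  xyz:
    - [-0.002, 0, 0]
    - [-0.004, 0.0, 0]
    - [-0.006, 0, 0]
    - [-0.008, 0, 0]
    - [-0.01, 0, 0]
    - [-0.012, 0, 0]
    - [-0.014, 0, 0]
    - [-0.016, 0, 0]
  yaw: [0, 0, 0, 0, 0, 0, 0, 0]

```text
time_s: 6.28
ee_pos: [570.4, -158.6, 59.7]
ee_rot: [-179.9, 0.2, -176.7]
force: [3.2, -0.5, 5.3]
gripper_width: 0.6
gripper_force: 2.8
```

```bash
python3 edge.py
```

```text
strip/green edge in magazine frame [[-66.7, -25.8], [-66.3, 28.3]]
6.3333 [ 569.89 -158.62   59.67] [ 2.41 -0.68  5.31]
tcp mag [-6.2 -1.3]
```

Call:
send_rows:
  grip: [-1, -1, -1, -1, -1, -1, -1, -1]
  xyz:
    - [-0.002, 0, 0]
    - [-0.004, 0.0, 0]
    - [-0.006, 0, 0]
    - [-0.008, 0, 0]
    - [-0.01, -0.0002, 0]
    - [-0.012, -0.0004, 0]
    - [-0.014, -0.0006, 0]
    - [-0.016, -0.0008, 0]
  yaw: [0, 0, 0, 0, 0, 0, 0, 0]

```text
time_s: 7.0
ee_pos: [554.3, -159.3, 59.6]
ee_rot: [-179.9, 0.2, -176.7]
force: [3.6, -1.3, 4.8]
gripper_width: 0.4
gripper_force: 2.8
```

```bash
python3 edge.py; python3 - <<'E'
from h import *
f=eyes.grab_frame("wrist"); cv2.imwrite("pics/w3.png",f["frame"][:,:,::-1])
E
```

```text
strip/green edge in magazine frame [[-82.8, -25.5], [-82.7, 28.6]]
7.05 [ 553.88 -159.35   59.61] [2.19 1.28 5.09]
tcp mag [-22.2  -1. ]
```

View pics/w3.png

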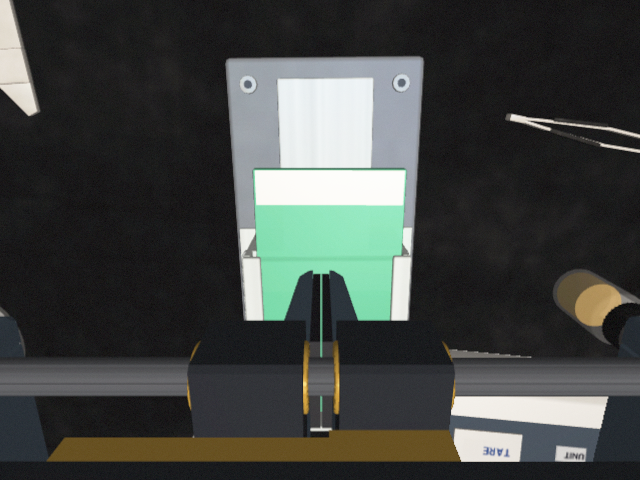

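Plate about 41 mm out and square, front edge at row 170 on the tongue. I'll continue.

Call:
send_rows:
  grip: [-1, -1, -1, -1, -1, -1, -1, -1]
  xyz:
    - [-0.002, 0, 0]
    - [-0.004, -0.0002, 0]
    - [-0.0065, -0.0004, 0]
    - [-0.009, -0.0005, 0]
    - [-0.0115, -0.0006, 0]
    - [-0.014, -0.0008, 0]
    - [-0.0165, -0.001, 0]
    - [-0.018, -0.001, 0]
  yaw: [0, 0, 0, 0, 0, 0, 0, 0]

```text
time_s: 7.77
ee_pos: [536.2, -160.4, 59.6]
ee_rot: [-179.9, 0.2, -176.7]
force: [3.9, -0.1, 5.5]
gripper_width: 0.6
gripper_force: 2.7
```

```bash
python3 edge.py
```

```text
strip/green edge in magazine frame [[-100.9, -25.5], [-100.9, 28.6]]
7.8167 [ 535.96 -160.41   59.6 ] [ 3.35 -0.16  6.79]
tcp mag [-40.2  -1. ]
```

Call:
send_rows:
  grip: [-1, -1, -1, -1, -1, -1, -1]
  xyz:
    - [-0.002, 0, 0]
    - [-0.004, -0.0002, 0]
    - [-0.0065, -0.0004, 0]
    - [-0.009, -0.0005, 0]
    - [-0.0115, -0.0006, 0]
    - [-0.014, -0.0008, 0]
    - [-0.015, -0.0009, 0]
  yaw: [0, 0, 0, 0, 0, 0, 0]

```text
time_s: 8.4
ee_pos: [521.1, -161.3, 59.6]
ee_rot: [-179.9, 0.2, -176.7]
force: [3.4, 0.3, 4.8]
gripper_width: 0.2
gripper_force: 2.7
```

```bash
python3 edge.py
```

```text
strip/green edge in magazine frame [[-116.1, -25.1], [-116.0, 28.6]]
8.45 [ 520.98 -161.27   59.57] [ 2.59 -0.05  5.85]
tcp mag [-55.2  -1. ]
```

Call:
send_rows:
  grip: [-1, -1, -1, -1, -1, -1]
  xyz:
    - [-0.002, -0.0001, 0]
    - [-0.004, -0.0002, 0]
    - [-0.006, -0.0004, 0]
    - [-0.008, -0.0005, 0]
    - [-0.01, -0.0006, 0]
    - [-0.011, -0.0007, 0]
  yaw: [0, 0, 0, 0, 0, 0]

```text
time_s: 8.95
ee_pos: [508.2, -161.5, 58.5]
ee_rot: [180.0, -0.0, -176.7]
force: [0.7, 0.5, 2.4]
gripper_width: 0.6
gripper_force: 1.1
```

Call:
send_rows:
  grip: [-1, -1, -1, -1, 1, 1, 1, 1]
  xyz:
    - [0, 0, 0.005]
    - [0, 0, 0.02]
    - [0, 0, 0.05]
    - [0, 0, 0.08]
    - [-0.02, 0, 0.1]
    - [-0.02, 0, 0.1]
    - [-0.02, 0, 0.1]
    - [-0.02, 0, 0.1]
  yaw: [0, 0, 0, 0, 0, 0, 0, 0]

```text
time_s: 9.62
ee_pos: [488.1, -161.3, 157.9]
ee_rot: [180.0, -0.1, -176.7]
force: [0.2, 0.2, -0.7]
gripper_width: 24.4
gripper_force: 0.0
```

```bash
python3 edge.py; python3 - <<'E'
from h import *
f=eyes.grab_frame("wrist"); cv2.imwrite("pics/w4.png",f["frame"][:,:,::-1])
print("green");blob(f,(60,60,100),(95,255,255),56,2)
E
```

```text
strip/green edge in magazine frame [[-108.4, -22.1], [-108.3, 26.9]]
9.6667 [ 488.09 -161.27  157.48] [ 0.16 -0.62 -0.7 ]
tcp mag [-88.   1.]
green
px [324. 255.] ctr [ 500.8 -159.3] sides [61.8, 66.3] long ang 5.37
px [320. 339.] ctr [ 564.4 -158. ] sides [47.8, 29.5] long ang 93.3
```

View pics/w4.png

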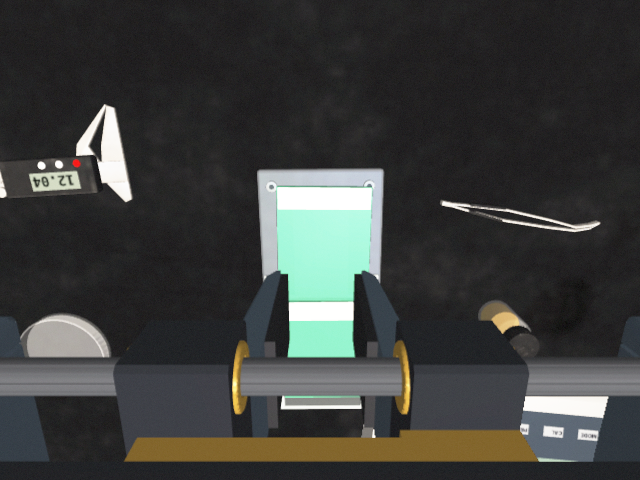

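The plate lies square on the tongue, with its front edge at row 187 and rear edge around row 301. The second plate's strip, rows 302–320, is still behind the gate.

```bash
python3 - <<'E'
from h import *
f=eyes.grab_frame("wrist"); hsv=cv2.cvtColor(f["frame"],cv2.COLOR_RGB2HSV)
g=cv2.cvtColor(f["frame"],cv2.COLOR_RGB2GRAY).astype(int)
print([(v,int(g[v,325]),int(hsv[v,325,1])) for v in list(range(183,192))+list(range(297,306))])
print([(u,int(hsv[225,u,1])) for u in list(range(272,284))+list(range(365,377))])
print([(u,int(hsv[260,u,1])) for u in list(range(272,284))+list(range(362,377))])
ed=cast(f,[(324.5,186.5),(324.5,301)],58.5); print(ed, ed.mean(0))
print(cast(f,[(277,225),(372,225)],58.5).mean(0))
E
```

```text
[(183, 203, 20), (184, 206, 17), (185, 181, 24), (186, 141, 89), (187, 236, 18), (188, 255, 1), (189, 255, 0), (190, 255, 0), (191, 255, 0), (297, 211, 95), (298, 207, 101), (299, 207, 101), (300, 188, 107), (301, 184, 69), (302, 250, 6), (303, 255, 1), (304, 255, 1), (305, 255, 1)]
[(272, 14), (273, 14), (274, 13), (275, 13), (276, 14), (277, 83), (278, 84), (279, 82), (280, 84), (281, 83), (282, 84), (283, 82), (365, 74), (366, 74), (367, 74), (368, 74), (369, 75), (370, 84), (371, 28), (372, 20), (373, 21), (374, 21), (375, 21), (376, 21)]
[(272, 13), (273, 8), (274, 11), (275, 11), (276, 11), (277, 31), (278, 87), (279, 88), (280, 87), (281, 85), (282, 87), (283, 86), (362, 84), (363, 84), (364, 84), (365, 81), (366, 86), (367, 81), (368, 86), (369, 53), (370, 19), (371, 19), (372, 20), (373, 22), (374, 20), (375, 18), (376, 19)]
[[ 452.41810804 -162.00269224   58.5       ]
 [ 532.66379357 -157.06990995   58.5       ]] [ 492.54095081 -159.5363011    58.5       ]
[ 477.92059065 -160.42760753   58.5       ]
```

Call:
send_rows:
  grip: [1, 1, 1, 1, 1, 1, 1, 1]
  xyz:
    - [0, 0, 0]
    - [0, 0, 0]
    - [0, 0, 0]
    - [0, 0, 0]
    - [0, 0, 0]
    - [0, 0, 0]
    - [0, 0, 0]
    - [0, 0, 0]
  yaw: [0, 0, 0, 0, 0, 0, 0, 0]

```text
time_s: 10.43
ee_pos: [488.8, -161.6, 158.8]
ee_rot: [180.0, 0.0, -176.6]
force: [-0.1, -0.0, 0.1]
gripper_width: 89.5
gripper_force: 0.0
```

Call:
send_rows:
  grip: [1, 1, 1, 1, 1, 1, 1, 1]
  xyz:
    - [0.004, 0.0015, -0.03]
    - [0.004, 0.0015, -0.06]
    - [0.004, 0.0015, -0.08]
    - [0.004, 0.0015, -0.095]
    - [0.004, 0.0015, -0.105]
    - [0.004, 0.0015, -0.112]
    - [0.004, 0.0015, -0.113]
    - [0.004, 0.0015, -0.113]
  yaw: [0, 0, 0, 0, 0, 0, 0, 0]

```text
time_s: 11.1
ee_pos: [493.1, -160.2, 46.0]
ee_rot: [-180.0, 0.0, -176.6]
force: [0.5, 1.1, -0.2]
gripper_width: 91.5
gripper_force: 0.0
```

Call:
send_rows:
  grip: [0.2, 0.2, 0.2, 0.2, 0.2, 0.2, 0.2, 0.2]
  xyz:
    - [0, 0, 0]
    - [0, 0, 0]
    - [0, 0, 0]
    - [0, 0, 0]
    - [0, 0, 0]
    - [0, 0, 0]
    - [0, 0, 0]
    - [0, 0, 0]
  yaw: [0, 0, 0, 0, 0, 0, 0, 0]
  grip_force: 8

```text
time_s: 11.77
ee_pos: [493.0, -160.1, 46.2]
ee_rot: [-180.0, 0.0, -176.6]
force: [-0.7, 0.8, 4.6]
gripper_width: 61.9
gripper_force: 8.0
```

Call:
send_rows:
  grip: [0.2, 0.2, 0.2, 0.2, 0.2, 0.2, 0.2, 0.2]
  xyz:
    - [0, 0, 0]
    - [-0.002, 0, 0.0003]
    - [-0.004, 0, 0.0006]
    - [-0.007, -0.0003, 0.001]
    - [-0.01, -0.0006, 0.001]
    - [-0.01, -0.0006, 0.004]
    - [-0.01, -0.0006, 0.009]
    - [-0.01, -0.0006, 0.01]
  yaw: [0, 0, 0, 0, 0, 0, 0, 0]
  grip_force: 12

```text
time_s: 12.43
ee_pos: [483.3, -160.9, 56.6]
ee_rot: [-180.0, 0.1, -176.7]
force: [-0.1, -0.1, -0.4]
gripper_width: 61.9
gripper_force: 12.0
```

```bash
python3 - <<'E'
from h import *
f=eyes.grab_frame("wrist"); cv2.imwrite("pics/w5.png",f["frame"][:,:,::-1])
s=env.state(); print(s["time_s"],s["ee_pos"],s["force"],s["gripper_width"])
f=eyes.grab_frame("top"); print("blue top");blob(f,(100,120,60),(125,255,255),8,1)
E
```

```text
12.4833 [ 483.42888751 -160.92966083   56.60342325] [0.46557022 0.17828038 0.12525028] 61.65610600139995
blue top
px [191. 266.] ctr [532.5 161.8] sides [99.7, 130.3] long ang 15.89
```

View pics/w5.png

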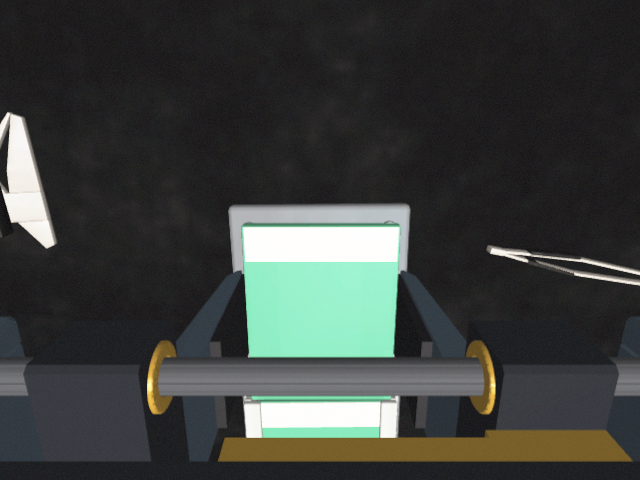

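The plate is held level, with its edges at columns 243 and 398 between the pads. I'm lifting it and carrying it to a spot where the carrier shows free of the gripper.

Call:
send_rows:
  grip: [0.2, 0.2, 0.2, 0.2, 0.2, 0.2, 0.2, 0.2]
  xyz:
    - [0, 0, 0.02]
    - [0, 0, 0.05]
    - [0, 0.01, 0.08]
    - [0.01, 0.04, 0.1]
    - [0.015, 0.07, 0.115]
    - [0.025, 0.1, 0.13]
    - [0.03, 0.125, 0.145]
    - [0.036, 0.14, 0.15]
  yaw: [0, 0, 0, 2, 4, 7, 10, 12.5]

```text
time_s: 13.2
ee_pos: [519.9, -18.3, 208.2]
ee_rot: [-180.0, 0.2, -163.9]
force: [0.2, 0.4, -0.2]
gripper_width: 61.8
gripper_force: 12.0
```

Call:
send_rows:
  grip: [0.2, 0.2, 0.2, 0.2, 0.2]
  xyz:
    - [0, 0.01, 0.02]
    - [0, 0.02, 0.04]
    - [0, 0.02, 0.05]
    - [0, 0.02, 0.05]
    - [0, 0.02, 0.05]
  yaw: [0, 0, 0, 0, 0]

```text
time_s: 13.62
ee_pos: [518.7, -1.1, 255.6]
ee_rot: [-180.0, 0.0, -164.2]
force: [0.4, 0.5, -0.9]
gripper_width: 61.5
gripper_force: 12.0
```

```bash
python3 - <<'E'
from h import *
f=eyes.grab_frame("wrist"); cv2.imwrite("pics/w6.png",f["frame"][:,:,::-1])
s=env.state(); print(s["time_s"],s["ee_pos"],s["ee_rot"],s["gripper_width"])
blob(f,(100,120,60),(125,255,255),8,2)
f=eyes.grab_frame("side");blob(f,(100,120,60),(125,255,255),8,3)
E
```

```text
13.6667 [518.20102544  -1.26635854 254.81820398] [ 1.79985263e+02 -9.30025649e-02 -1.64178573e+02] 61.62324955372196
px [471. 247.] ctr [531.7 163.7] sides [133.7, 97.0] long ang 15.52
px [560. 266.] ctr [ 944.3 -695.6] sides [161.4, 103.5] long ang 15.34
px [214. 229.] ctr [515.1 147.7] sides [144.1, 159.8] long ang 124.51
px [243. 172.] ctr [911.7 476.5] sides [31.4, 60.7] long ang 48.62
```

View pics/w6.png

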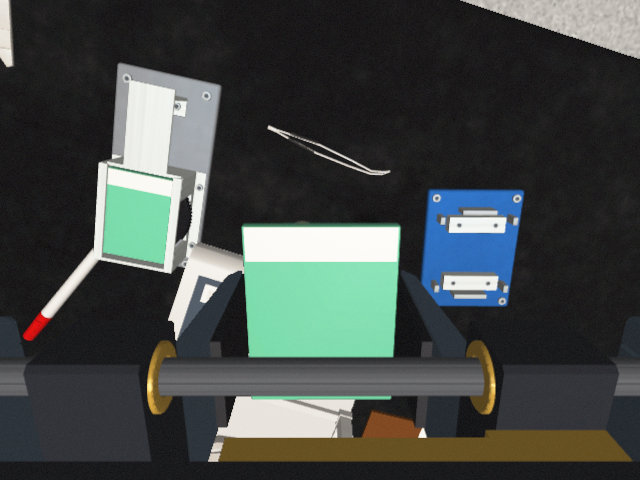

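The view shows the second plate still in the magazine and the carrier at right, with rails at about (477,225) and (470,283). The held plate's front edge is at row 224. I'm measuring the rails and the held plate from here.

```bash
cat > car.py <<'E'
from h import *
f=eyes.grab_frame("wrist"); s=env.state(); p=s["ee_pos"]; fr=f["frame"]
m=cv2.inRange(fr,(225,225,225),(255,255,255)); roi=np.zeros_like(m); 
c0=proj(f,[532,163,15])[0]; r=75; roi[max(0,int(c0[1])-r):int(c0[1])+r,max(0,int(c0[0])-r):int(c0[0])+r]=255
cs=sorted(cv2.findContours(m&roi,0,1)[0],key=cv2.contourArea)[::-1][:2]; C=[]
for c in cs:
    q=cv2.minAreaRect(c); b=cast(f,cv2.boxPoints(q),20)[:,:2]; e=[b[1]-b[0],b[2]-b[1]]; C.append(b.mean(0))
    print(np.round(q[0]),b.mean(0).round(1),[round(float(np.linalg.norm(x)),1) for x in e])
C=np.array(C); d=C[0]-C[1]; print("seat",C.mean(0).round(1),"dist",np.linalg.norm(d),"ang",np.degrees(np.arctan2(d[1],d[0]))%180)
hsv=cv2.cvtColor(fr,cv2.COLOR_RGB2HSV); g=m
m2=cv2.inRange(hsv,(60,40,80),(95,255,255))
rows=[v for v in range(200,240) if fr[v,321].min()>225]; v0=rows[0]-1.0
us=[u for u in range(225,420) if m2[320,u]]; 
e=cast(f,[(244,v0),(398,v0),(us[0]-.5,320),(us[-1]+.5,320)],p[2]+12.3)[:,:2]
y=np.radians(s["ee_rot"][2]-180); R=np.array([[np.cos(y),np.sin(y)],[-np.sin(y),np.cos(y)]])
print("v0",v0,us[0],us[-1],"held (mag-like frame, TCP rel)",((e-p[:2])@R.T).round(1).tolist(),"yaw",np.degrees(y)%180,p.round(2))
E
python3 car.py
```

```text
[477. 226.] [503.  154.1] [55.2, 14.5]
[470. 284.] [562.9 170.6] [55.6, 13.5]
seat [532.9 162.4] dist 62.14790493608714 ang 15.390404628958692
v0 227.0 247 395 held (mag-like frame, TCP rel) [[-40.1, -31.1], [-40.1, 28.7], [0.0, -32.2], [0.1, 29.8]] yaw 15.801758056377992 [518.01  -1.31 254.38]
```

Call:
send_rows:
  grip: [0.2, 0.2, 0.2, 0.2, 0.2, 0.2, 0.2, 0.2]
  xyz:
    - [0.002, 0.02, 0]
    - [0.005, 0.05, 0]
    - [0.008, 0.085, -0.01]
    - [0.011, 0.12, -0.03]
    - [0.014, 0.145, -0.055]
    - [0.0157, 0.1643, -0.085]
    - [0.0157, 0.1643, -0.115]
    - [0.0157, 0.1643, -0.135]
  yaw: [0, 0, 0, 0, 0, 0, -0.2, -0.2]

```text
time_s: 14.43
ee_pos: [532.5, 163.8, 116.8]
ee_rot: [180.0, -0.3, -164.3]
force: [-0.1, -0.0, -1.2]
gripper_width: 61.7
gripper_force: 12.0
```

Call:
send_rows:
  grip: [0.2, 0.2, 0.2, 0.2, 0.2, 0.2]
  xyz:
    - [0, 0, -0.02]
    - [0, 0, -0.04]
    - [0, 0, -0.06]
    - [0, 0, -0.075]
    - [0, 0, -0.08]
    - [0, 0, -0.08]
  yaw: [0, 0, 0, 0, 0, 0]

```text
time_s: 14.93
ee_pos: [533.1, 162.7, 38.8]
ee_rot: [180.0, -0.3, -164.4]
force: [-0.6, 0.4, -0.3]
gripper_width: 61.9
gripper_force: 12.0
```

```bash
python3 - <<'E'
from h import *
f=eyes.grab_frame("wrist"); a=cv2.resize(f["frame"][150:420,160:500],None,fx=2.2,fy=2.2,interpolation=2); cv2.imwrite("pics/w7.png",a[:,:,::-1])
s=env.state(); print(s["time_s"],s["ee_pos"],s["ee_rot"],s["gripper_width"],s["force"])
E
```

```text
14.9833 [534.09369098 163.13049488  40.08446062] [ 1.79998162e+02 -1.08657869e-01 -1.64374807e+02] 61.97267295708413 [-0.17116146 -0.31052812 -0.73179998]
```

View pics/w7.png

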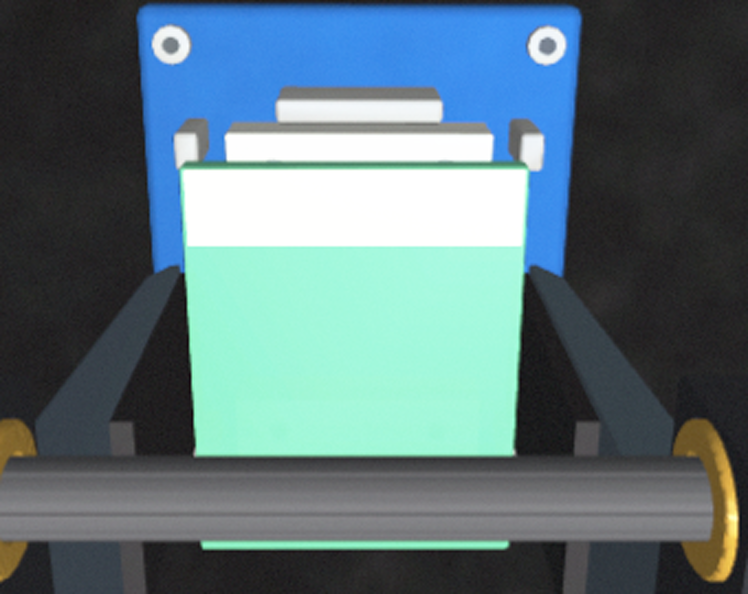

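The plate hovers over the carrier. In the crop the end lug's top is at (359,110), the screws are at (171,45) and (547,45), and the plate's front edge runs (181..528,166). I'm comparing them in the same frame.

```bash
python3 - <<'E'
from h import *
f=eyes.grab_frame("wrist"); s=env.state(); p=s["ee_pos"]
y=np.radians(s["ee_rot"][2]-180); R=np.array([[np.cos(y),np.sin(y)],[-np.sin(y),np.cos(y)]])
def q(n,pts,z):
    uv=np.array(pts)/2.2+[160,150]-.3; e=(cast(f,uv,z)[:,:2]-p[:2])@R.T
    d=e[-1]-e[0]; print(n,e.round(1).tolist(),"mid",e.mean(0).round(1),"ang",np.degrees(np.arctan2(-d[0],d[1])).round(2))
q("corner -64",[(138,6),(581,6)],8)
q("screws",[(171,45),(547,45)],8.5)
q("endlug near/far edge(-42 far)",[(277,100),(442,100)],24); q("lug far",[(277,122),(442,122)],24)
q("rail near -39",[(226,134),(493,134)],20)
q("sidelugs inner",[(201,150),(522,150)],24)
q("plate front",[(181,165),(528,165)],p[2]+12.3)
q("plate rear",[(202,549),(508,549)],p[2]+12.3)
E
```

```text
corner -64 [[-64.9, -47.6], [-64.9, 47.2]] mid [-64.9  -0.2] ang 0.0
screws [[-56.7, -40.9], [-56.7, 40.3]] mid [-56.7  -0.3] ang 0.0
endlug near/far edge(-42 far) [[-47.7, -17.0], [-47.7, 16.5]] mid [-47.7  -0.3] ang -0.0
lug far [[-43.2, -17.2], [-43.2, 16.6]] mid [-43.2  -0.3] ang -0.0
rail near -39 [[-39.7, -28.2], [-39.7, 27.8]] mid [-39.7  -0.2] ang -0.0
sidelugs inner [[-37.3, -33.0], [-37.3, 33.3]] mid [-37.3   0.2] ang -0.0
plate front [[-42.1, -31.7], [-42.1, 29.1]] mid [-42.1  -1.3] ang -0.0
plate rear [[37.7, -31.9], [37.7, 29.5]] mid [37.7 -1.2] ang -0.02
```

Call:
send_rows:
  grip: [0.2, 0.2, 0.2, 0.2, 0.2, 0.2, 0.2]
  xyz:
    - [0.001, 0.0014, 0]
    - [0.001, 0.0014, -0.005]
    - [0.001, 0.0014, -0.01]
    - [0.001, 0.0014, -0.015]
    - [0.001, 0.0014, -0.018]
    - [0.001, 0.0014, -0.018]
    - [0.001, 0.0014, -0.018]
  yaw: [0, 0, 0, 0, 0, 0, 0]

```text
time_s: 15.62
ee_pos: [535.3, 165.0, 22.5]
ee_rot: [180.0, -0.0, -164.3]
force: [-0.4, 0.6, -0.8]
gripper_width: 61.7
gripper_force: 12.0
```

```bash
python3 - <<'E'
from h import *
f=eyes.grab_frame("wrist"); a=cv2.resize(f["frame"][150:420,160:500],None,fx=2.2,fy=2.2,interpolation=2); cv2.imwrite("pics/w8.png",a[:,:,::-1])
s=env.state(); print(s["time_s"],s["ee_pos"],s["ee_rot"],s["gripper_width"],s["force"])
E
```

```text
15.6667 [535.50876968 165.04825937  22.71534068] [ 1.79995043e+02 -5.90397569e-03 -1.64343936e+02] 61.69760958791047 [ 0.33821045  0.19233219 -0.84536469]
```

View pics/w8.png

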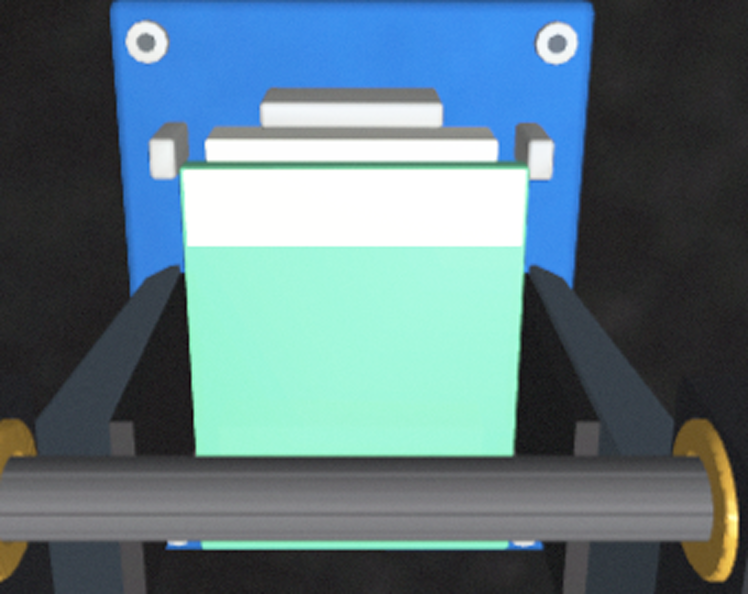

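```bash
python3 - <<'E'
from h import *
f=eyes.grab_frame("wrist"); s=env.state(); p=s["ee_pos"]
y=np.radians(s["ee_rot"][2]-180); R=np.array([[np.cos(y),np.sin(y)],[-np.sin(y),np.cos(y)]])
def q(n,pts,z):
    uv=np.array(pts)/2.2+[160,150]-.3; e=(cast(f,uv,z)[:,:2]-p[:2])@R.T
    print(n,e.round(1).tolist(),"mid",e.mean(0).round(1))
q("corner -64",[(112,3),(593,3)],8)
q("lug near",[(261,102),(443,102)],24); q("lug far -42",[(261,126),(443,126)],24)
q("rail near -39",[(205,138),(498,138)],20)
q("sidelugs inner",[(174,158),(527,158)],24)
q("plate front",[(181,165),(528,165)],p[2]+12.3)
q("plate rear",[(202,549),(508,549)],p[2]+12.3)
print(R.round(3))
E
```

```text
corner -64 [[-66.6, -48.6], [-66.6, 45.4]] mid [-66.6  -1.6]
lug near [[-50.2, -18.5], [-50.2, 15.1]] mid [-50.2  -1.7]
lug far -42 [[-45.7, -18.6], [-45.7, 15.2]] mid [-45.7  -1.7]
rail near -39 [[-42.4, -29.8], [-42.4, 26.1]] mid [-42.4  -1.8]
sidelugs inner [[-39.6, -35.1], [-39.6, 31.1]] mid [-39.6  -2. ]
plate front [[-41.3, -31.8], [-41.3, 29.2]] mid [-41.3  -1.3]
plate rear [[38.9, -31.9], [38.9, 29.7]] mid [38.9 -1.1]
[[ 0.963  0.27 ]
 [-0.27   0.963]]
```

Call:
send_rows:
  grip: [0.2, 0.2, 0.2, 0.2, 0.2, 0.2]
  xyz:
    - [-0.0018, -0.001, 0]
    - [-0.0018, -0.001, -0.001]
    - [-0.0018, -0.001, -0.002]
    - [-0.0018, -0.001, -0.003]
    - [-0.0018, -0.001, -0.004]
    - [-0.0018, -0.001, -0.004]
  yaw: [0, 0, 0, 0, 0, 0]

```text
time_s: 16.22
ee_pos: [533.6, 164.0, 18.5]
ee_rot: [180.0, -0.0, -164.3]
force: [0.6, 0.0, -0.8]
gripper_width: 61.8
gripper_force: 12.0
```

```bash
cat > rel.py <<'E'
from h import *
f=eyes.grab_frame("wrist"); s=env.state(); p=s["ee_pos"]; fr=f["frame"].astype(int); g=fr.min(2)
y=np.radians(s["ee_rot"][2]-180); R=np.array([[np.cos(y),np.sin(y)],[-np.sin(y),np.cos(y)]])
def q(n,pts,z): print(n,((cast(f,pts,z)[:,:2]-p[:2])@R.T).round(1).tolist())
def runs(a,th=215):
    b=np.r_[0,(a>th).astype(int),0]; d=np.diff(b); return [(int(i),int(j)) for i,j in zip(np.where(d==1)[0],np.where(d==-1)[0]) if j-i>2]
col=runs(g[150:280,320]); print("col320 white runs",[(a+150,b+150) for a,b in col])
for a,b in col[:2]:
    v=150+(a+b)//2; r=[x for x in runs(g[v,200:440]) ]; r=[(i+200,j+200) for i,j in r]; print(v,r)
q("lug far(-42)",[(320,150+col[0][1]-.5)],24); q("rail near(-39)",[(320,150+col[1][0]-.5)],20)
a,b=max([(i+200,j+200) for i,j in runs(g[150+sum(col[0])//2,200:440])],key=lambda t:t[1]-t[0]); q("lug y mid",[((a+b-1)/2,150+sum(col[0])/2)],24)
print(s["time_s"],p.round(2),s["force"].round(2),s["gripper_width"].round(2),s["ee_rot"].round(2))
E
python3 rel.py
```

```text
col320 white runs [(204, 214), (227, 262)]
209 [(280, 363)]
244 [(244, 398)]
lug far(-42) [[-43.9, -1.6]]
rail near(-39) [[-37.4, -1.6]]
lug y mid [[-45.7, -1.2]]Traceback (most recent call last):
  File "rel.py", line 12, in <module>
    print(s["time_s"],p.round(2),s["force"].round(2),s["gripper_width"].round(2),s["ee_rot"].round(2))
                                                     ^^^^^^^^^^^^^^^^^^^^^^^^
AttributeError: 'float' object has no attribute 'round'
```

Call:
send_rows:
  grip: [0.2, 0.2, 0.2, 0.2, 0.2]
  xyz:
    - [-0.0005, -0.0001, -0.001]
    - [-0.0005, -0.0001, -0.002]
    - [-0.0005, -0.0001, -0.003]
    - [-0.0005, -0.0001, -0.004]
    - [-0.0005, -0.0001, -0.004]
  yaw: [0, 0, 0, 0, 0]

```text
time_s: 16.68
ee_pos: [533.0, 163.9, 14.5]
ee_rot: [180.0, -0.0, -164.3]
force: [1.0, 0.3, -0.2]
gripper_width: 62.2
gripper_force: 12.0
```

Call:
send_rows:
  grip: [0.2, 0.2, 0.2, 0.2]
  xyz:
    - [0, 0, -0.0006]
    - [0, 0, -0.0012]
    - [0, 0, -0.0012]
    - [0, 0, -0.0012]
  yaw: [0, 0, 0, 0]

```text
time_s: 17.02
ee_pos: [533.2, 163.9, 13.6]
ee_rot: [180.0, -0.0, -164.3]
force: [-0.1, 1.0, -0.8]
gripper_width: 61.8
gripper_force: 12.0
```

Call:
send_rows:
  grip: [0.2, 0.2, 0.2, 0.2]
  xyz:
    - [0, 0, -0.0004]
    - [0, 0, -0.0008]
    - [0, 0, -0.0008]
    - [0, 0, -0.0008]
  yaw: [0, 0, 0, 0]

```text
time_s: 17.35
ee_pos: [533.3, 163.9, 13.0]
ee_rot: [180.0, 0.0, -164.3]
force: [-0.9, -0.9, 1.8]
gripper_width: 61.4
gripper_force: 12.0
```

```bash
sed -i 's/s\["gripper_width"\].round(2)/s["gripper_width"]/' rel.py; python3 rel.py
```

```text
col320 white runs [(208, 218), (227, 262)]
213 [(279, 364)]
244 [(244, 398)]
lug far(-42) [[-43.6, -1.6]]
rail near(-39) [[-38.9, -1.6]]
lug y mid [[-45.4, -1.2]]
17.4 [533.26 163.95  13.02] [-0.66  0.97  2.53] 61.68671983446986 [ 1.8000e+02  2.0000e-02 -1.6434e+02]
```

It's touching down at about 2 N, as predicted. I'm releasing and lifting clear.

Call:
send_rows:
  grip: [0.45, 0.6, 0.7, 0.7, 0.7, 0.7, 0.7, 0.7]
  xyz:
    - [0, 0, 0]
    - [0, 0, 0]
    - [0, 0, 0]
    - [0, 0, 0]
    - [0, 0, 0]
    - [0, 0, 0.005]
    - [0, 0, 0.015]
    - [0, 0, 0.03]
  yaw: [0, 0, 0, 0, 0, 0, 0, 0]

```text
time_s: 18.07
ee_pos: [532.5, 163.7, 42.7]
ee_rot: [180.0, -0.1, -164.3]
force: [1.0, 0.3, 0.6]
gripper_width: 77.4
gripper_force: 0.0
```

Call:
send_rows:
  grip: [0.7, 0.7, 0.7, 0.7, 0.7, 0.7, 0.7, 0.7]
  xyz:
    - [0, 0, 0.03]
    - [0, 0, 0.06]
    - [0, 0, 0.09]
    - [-0.02, 0, 0.11]
    - [-0.02, 0, 0.12]
    - [-0.02, 0, 0.12]
    - [-0.02, 0, 0.12]
    - [-0.02, 0, 0.12]
  yaw: [0, 0, 0, 0, 0, 0, 0, 0]

```text
time_s: 18.73
ee_pos: [513.0, 163.7, 161.7]
ee_rot: [-180.0, -0.1, -164.3]
force: [-0.2, 0.7, -0.7]
gripper_width: 77.3
gripper_force: 0.0
```

```bash
python3 - <<'E'
from h import *
f=eyes.grab_frame("wrist"); a=cv2.resize(f["frame"][100:400,140:520],None,fx=2,fy=2,interpolation=2); cv2.imwrite("pics/w9.png",a[:,:,::-1])
s=env.state(); print(s["time_s"],s["ee_pos"],s["force"],s["gripper_width"])
E
```

```text
18.7833 [512.87505057 163.70891853 161.34722142] [ 0.29719237  0.56562482 -0.19790233] 77.52673576019352
```

View pics/w9.png

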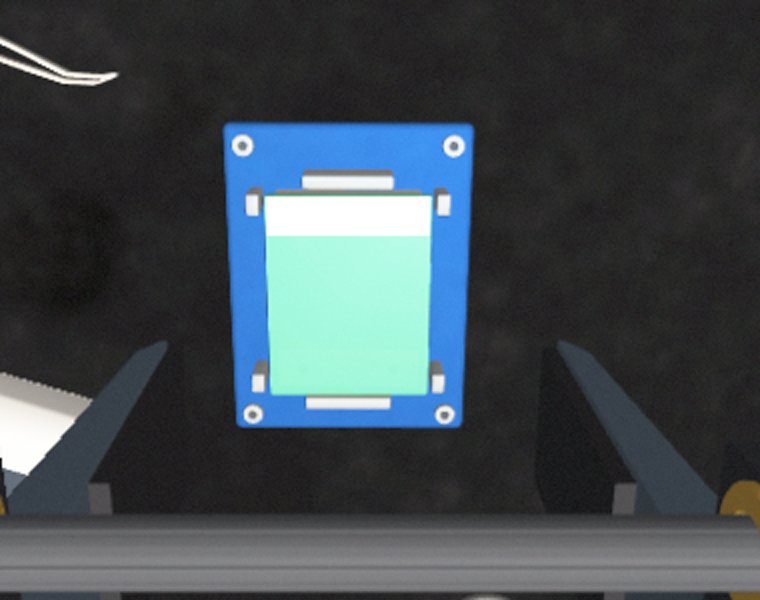

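The plate sits centred between all six lugs, with its edges parallel to them and the gripper clear. I'm handing in.

```bash
python3 -c "
from workcell import env
print(env.job_done())"
```

```text
the job is handed in; nothing more can be done
None
```

The top plate was drawn out with readings up to about 7 N and laid between the carrier's lugs. By camera it sits centred; the second plate was still in the magazine when last seen, and I handed the job in at about 19 s (no verdict was returned).

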